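Nudge the petri dish home against the three pins of the imaging plate

ROBOT

A 6-joint arm with a two-finger parallel gripper is mounted at the origin on a cart in front of the work surface, level with it; the furniture and walls round the work are solid. World frame = base frame: x ahead of the robot, y to its left, z up, the work surface at z = 0. Lengths are in m, angles in rad, forces in N, time in s.
With the tool pointing down it reaches from about 0.3 to 0.775 m from the base axis. Payload 14.6 kg.
Tool frame: the origin (TCP) lies midway between the tips of the shut fingers; the grasp point (between the pads) lies arm.tcp_to_grasp behind it (arm.tcp_to_grasp is the distance from the TCP to the grasp point, in m); z points along the fingers, y is the line along which they close (so a half turn about z gives the same grasp; the last joint's range is limited). The gripper opens to 94 mm and grips with 3 to 60 N. Pads are 16 mm wide; open, the fingers measure 119 mm over their backs; the gripper's body (75 mm by 177 mm) begins 78 mm behind the grasp point.
Start: joints at [1.175, 0.3, 1.521, -0, 1.321, -0.067], TCP at [0.178, 0.521, 0.205] pointing down, gripper open.
Joint ranges: [-3.03, 3.03], [-0.79, 2.21], [0.23, 2.52], [-1.04, 4.18], [0, 3.07], [-2.55, 2.55]. Speed limits (rad/s): [2.22, 2.22, 2.57, 3.14, 3.14, 3.14].

INTERFACE

Orientations are given as [roll, pitch, yaw] about the fixed x, y, z axes, in that order (R = Rz(yaw) Ry(pitch) Rx(roll)).
In Python, from plant import arm gives the robot as it stands. The module is installed in compiled form; this text tells all that it offers.
- The arm moves only by the tool drive_tool, never from a script. Its argument "targets" is a list of rows, each a list of 4 numbers: the shift along the tool's x, y, z in m, then the turn about the tool's z in rad. A call has 1 to 20 rows; each row is the pose to reach, as a shift and turn from the pose commanded when the call began, along the tool's axes at that moment; what a row does not reach only later rows make up. A row lasts 1/10 s, in which the tool goes at most 50 mm and 8.59 degrees, less where a joint would pass 70% of its speed; a pose out of reach is approached as far as the arm can. A call with a gripper value outside its range is refused whole. "jaw" is the gripper command: -1 is fully open, 1 is shut, values between are in proportion, set as the call begins (left out, the last holds). The fingers move at their own pace and stop on an object; the grip force is fixed at half the most. Time passes only in rows, so rows that repeat a pose let the fingers close. It gives the time, the measured TCP pose, the force, the opening and the grip force at its end, in the units of the state.
- arm.state(): the state, without advancing time (a new reading comes with each control period).
- arm.read_camera(name): name is "scene" or "top" or "wrist"; returns the picture (384x512x3 uint8, blue, green, red); there is no depth.
- arm.calibration(name): a dict with "fx", "fy", "cx", "cy" (pixels), "extrinsics" (4x4, takes a point from world to camera coordinates). Camera axes: x right, y up, looking along -z (the intrinsics and any distortion apply to the point x, -y, -z); pixel columns grow to the right and rows downward; lengths in m; the calibration is good to about 2 mm. A picture is of the moment at which its call begins: read the wrist's pose just before it. calibration takes no time and is no camera call; for the wrist camera it gives the pose at the moment of the call.
- arm.job_done(): hands the job in; it is judged then, once.
The state is a dict: "t": time; "joint_pos": joint angles; "joint_vel": joint speeds; "joint_torque": joint torques, N m; "tool_pos": TCP position; "tcp_rot": TCP orientation; "force": force on the tool from outside, world axes, zero at the start; "torque": the same for the moment, N m; "finger_gap": finger opening in m; "finger_force": force on a finger pad.
Only numpy, scipy, OpenCV 4.12 (cv2) and the standard library are available. Lean on these libraries where they do the work, as an engineer would, in place of code of your own. Each camera call takes 0.05 s, during which the arm holds its last target. There are 200 camera calls.

TASK

The covered petri dish has been set down loosely on the dark imaging plate. Nudge it along the plate, without lifting or tipping it, until it lies home over the viewing window, flat and touching all three upright locating pins, and leave it there. Do not disturb the bottle cap and the timer beside the plate.

Things in the scene. Friction and masses are not known exactly. Their poses are not given: they have to be found in the camera images.
- petri_dish: covered petri dish: low, white, round, loose, 40 to 70 g, flat on the plate. Lid 62 mm in diameter, 14 mm high overall; pushes act on its wall, 58 mm in diameter, 12 mm high. Origin: centre of its underside, z up; its yaw means nothing. Slides easily (under 1 N).
- nest_seat (a point): where the dish's underside centre must come to lie: centre of the round black window (46 mm) on top of the fixed dark plate (200 x 150 x 10 mm), 135 mm from its front edge. x points to the middle pin, z up. Three steel pins, 17 mm high, stand 36 mm from it, at 0 and +-65 degrees from x; a dish touching all three is centred here. The dish starts 30 to 60 mm towards -x, up to 20 mm aside.
- bottle_cap: bystander: a loose round screw cap, blue, 53 mm in diameter, 25 mm high, on the table to the left or right of the plate. Origin: centre of its underside.
- timer: bystander: a small square white timer with display and buttons, 64 x 64 x 19 mm, loose on the table on the other side of the plate. Origin: centre of its underside.
Things that resemble listed ones, but are neither listed nor needed, are in the scene too. What is shaped like the petri_dish but green, red or yellow is not meant.

How it is judged:
By the outcome, as a careful person would: the job done as asked, in the order asked, and still so for the second after the job is handed in, with the robot touching nothing.
It also fails if it takes over 32 s, if anything falls off the work surface, if the arm or the gripper's body presses on something with over 40 N, if the wrist force passes 120 N, or if a joint passes its speed limit or range.

## Working session

There is one attempt and no reset: what is moved stays moved. The work goes in short steps, Python scripts to look and compute and a tool call to move; the robot and the scene stay as the last step left them, time stands still between calls to the robot, and variables do not carry over. Pictures are saved under pics/ and viewed, at most 10 in all, crops included, and the job is handed in when it is done.

Besides the shell and the picture viewer there is one more tool, called after "Call:" in YAML: its name, and indented under it one key for each argument. drive_tool: Moves the arm, as the interface text tells. Its arguments: {"type":"object","properties":{"targets":{"type":"array"},"jaw":{"type":"number"}},"required":["targets"]}

```bash
mkdir -p pics
python3 - <<'E'
from plant import arm
import cv2
s=arm.state();print(s['t'],s['tool_pos'],s['tcp_rot'],s['finger_gap'],arm.tcp_to_grasp)
for n in("top","scene"):
    cv2.imwrite(f"pics/{n}0.png",arm.read_camera(n))
    c=arm.calibration(n);print(n,{k:v for k,v in c.items()})
E
```

```text
0.0 [0.17748227 0.52030626 0.20488514] [-3.14045160e+00 -9.30472378e-05  2.81284324e+00] 0.0938402533717848 0.0188
top {'fx': 472.39528203754116, 'fy': 472.39528203754116, 'cx': 256.4208526716866, 'cy': 193.91416590608588, 'extrinsics': array([[-0.00830458, -0.99987737, -0.01327736, -0.09910393],
       [ 0.99209184, -0.00990143,  0.12512294, -0.55504191],
       [-0.12523906, -0.01213327,  0.9920524 , -0.94824488],
       [ 0.        ,  0.        ,  0.        ,  1.        ]])}
scene {'fx': 428.7315891326651, 'fy': 428.7315891326651, 'cx': 251.59908617630666, 'cy': 186.4063279391178, 'extrinsics': array([[ 0.86422822, -0.50302766,  0.00852923, -0.52843276],
       [ 0.30356833,  0.53491592,  0.78848666, -0.16343449],
       [-0.40119302, -0.67884323,  0.61499271, -0.72707845],
       [ 0.        ,  0.        ,  0.        ,  1.        ]])}
```

View pics/top0.png

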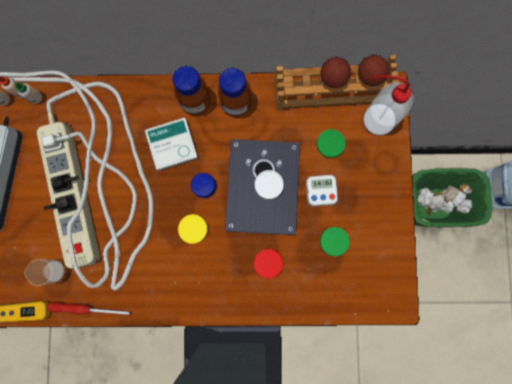

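View pics/scene0.png

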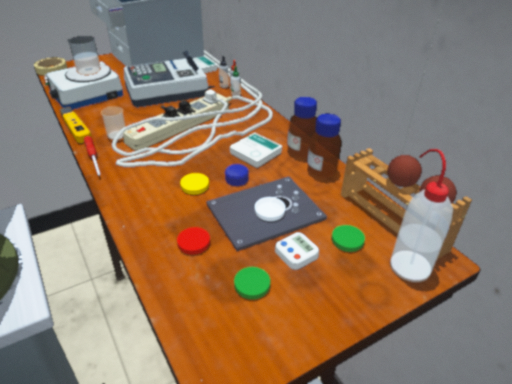

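The top view shows a white round dish at about (268,184) on the dark plate. The window peeks out at (263,168) with pins beyond it. The cap is at (203,185) and the timer at (322,190). Other round things, green (331,143) and (335,241), red (268,263) and yellow (192,229), are excluded by colour. The only white round one, on the plate, is the dish. I'll confirm it with an enlarged crop and measure.

```bash
cat > h.py <<'E'
import numpy as np,cv2
from plant import arm
def ray(cal,px,z):
    E=cal['extrinsics'];R=E[:3,:3];o=-R.T@E[:3,3]
    d=R.T@np.array([(px[0]-cal['cx'])/cal['fx'],-(px[1]-cal['cy'])/cal['fy'],-1])
    return o+d*(z-o[2])/d[2]
def proj(cal,p):
    E=cal['extrinsics'];c=E[:3,:3]@p+E[:3,3]
    return np.array([cal['cx']+cal['fx']*c[0]/-c[2],cal['cy']-cal['fy']*c[1]/-c[2]])
E
python3 - <<'E'
from h import *
im=cv2.imread('pics/top0.png');c=arm.calibration('top')
cv2.imwrite('pics/crop0.png',cv2.resize(im[125:245,185:345],None,fx=5,fy=5,interpolation=cv2.INTER_CUBIC))
hsv=cv2.cvtColor(im,cv2.COLOR_BGR2HSV)
w=((hsv[...,1]<50)&(hsv[...,2]>190)).astype(np.uint8)
n,l,st,ce=cv2.connectedComponentsWithStats(w)
for i in range(1,n):
    if 200<st[i,4]<1500: print(st[i],ce[i],ray(c,ce[i],.024))
p=((hsv[...,1]<90)&(hsv[...,2]<140)).astype(np.uint8)
p[:, :215]=0;p[:,310:]=0;p[:130]=0;p[245:]=0
cs=max(cv2.findContours(p,0,1)[0],key=cv2.contourArea)
r=cv2.minAreaRect(cs);print(r)
b=np.array([ray(c,q,.010)[:2] for q in cv2.boxPoints(r)]);print(b,[np.linalg.norm(b[i]-b[i-1]) for i in range(4)])
E
```

```text
[370 104  25  23 398] [382.43718593 115.0678392 ] [ 0.72268332 -0.37500317  0.024     ]
[ 146  119   50   50 1087] [172.34038638 149.26126955] [0.65314004 0.07442034 0.024     ]
[ 38 121  44  86 754] [ 55.37002653 154.42838196] [0.64470121 0.32474241 0.024     ]
[255 170  28  28 614] [268.64169381 184.03420195] [ 0.57611845 -0.12996384  0.024     ]
[308 176  29  29 474] [321.77004219 190.66877637] [ 0.5608988  -0.24130535  0.024     ]
[ 55 211  22  56 367] [ 65.52316076 240.86376022] [0.46063821 0.29511785 0.024     ]
[ 73 212  19  50 346] [ 83.16184971 240.4132948 ] [0.4612537  0.25816692 0.024     ]
[283 328  30  29 278] [295.14748201 339.51079137] [ 0.25808991 -0.17984348  0.024     ]
((262.3162841796875, 186.49032592773438), (70.16604614257812, 92.5035400390625), 3.0127875804901123)
[[ 0.47922793 -0.03653164]
 [ 0.67875673 -0.04705469]
 [ 0.66885835 -0.19841181]
 [ 0.47015502 -0.18425127]] [np.float64(0.1479979920815233), np.float64(0.19980609738484842), np.float64(0.15168044172108547), np.float64(0.19920726102420602)]
```

View pics/crop0.png

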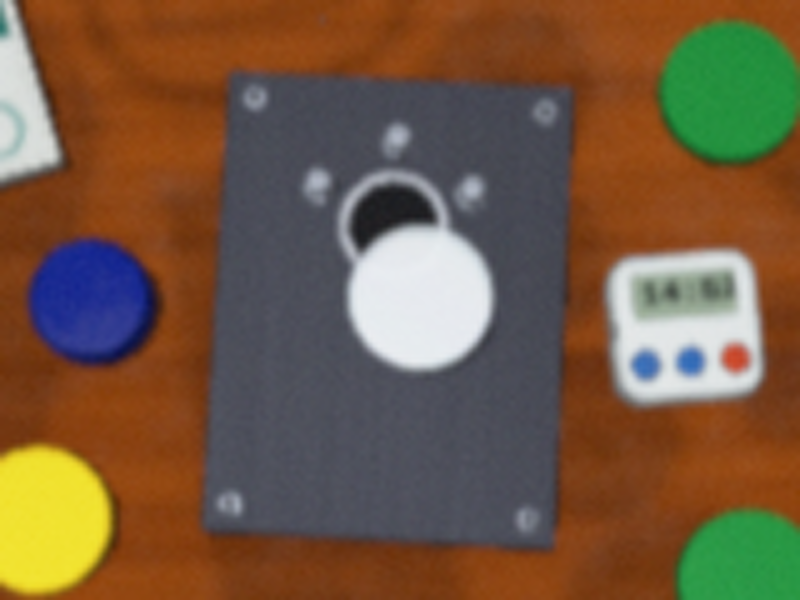

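Confirmed: a white lid at (268.6,184.0) on the plate, beside the black window and three pins. It is at world (0.576,-0.130), with the plate's x at about -3.5° and the seat near (0.609,-0.119). That puts the dish 33 mm behind the seat and 13 mm to the side, which agrees with the text. Next I'll hover behind it for a wrist view.

Call:
drive_tool:
  targets:
    - [-0.512,-0.502,0,-0.268]
    - [-0.512,-0.502,0,-0.268]
    - [-0.512,-0.502,0,-0.268]
    - [-0.512,-0.502,0,-0.268]
    - [-0.512,-0.502,0,-0.268]
    - [-0.512,-0.502,0,-0.268]
    - [-0.512,-0.502,0,-0.268]
    - [-0.512,-0.502,0,-0.268]
    - [-0.512,-0.502,0,-0.268]
    - [-0.512,-0.502,0,-0.268]
    - [-0.512,-0.502,0,-0.268]
    - [-0.512,-0.502,0,-0.268]
    - [-0.512,-0.502,0,-0.268]
    - [-0.512,-0.502,0,-0.268]
    - [-0.512,-0.502,0,-0.268]
    - [-0.512,-0.502,0,-0.268]
    - [-0.512,-0.502,0,-0.268]
    - [-0.512,-0.502,0,-0.268]
    - [-0.512,-0.502,0,-0.268]
    - [-0.512,-0.502,0,-0.268]
  jaw: 0.23

```text
t: 2.1
tool_pos: [0.5, -0.1192, 0.2057]
tcp_rot: [-3.142, 0.0, 3.082]
force: [-0.6, 0.3, -0.1]
finger_gap: 0.0363
finger_force: 0.0
```

Run:
```python
from h import *
s=arm.state();print(s['t'],s['tool_pos'],s['tcp_rot'],s['finger_gap'],s['force'])
c=arm.calibration('wrist');cv2.imwrite('pics/w1.png',arm.read_camera('wrist'));np.save('w1.npy',c)
for p in [(.576,-.13,.024),(.609,-.119,.01)]: print(proj(c,np.array(p)))
```

```text
2.1 [ 0.4999865  -0.11919264  0.20571192] [-3.14151437e+00  4.27710405e-04  3.08180866e+00] 0.036255427652603346 [-0.6123538   0.31216543 -0.05391224]
[254.76234983 235.35492802]
[265.65485832 255.08751454]
```

View pics/w1.png

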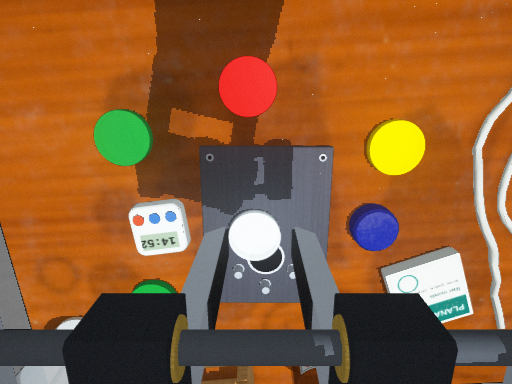

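The wrist view looks back over the dish (254,236). The window is at (266,258), the pins at about (238,270), (294,270) and (266,287), and the plate's front edge at row 147. I'll refine these.

Run:
```python
from h import *
im=cv2.imread('pics/w1.png');c=np.load('w1.npy',allow_pickle=True).item()
g=cv2.cvtColor(im,cv2.COLOR_BGR2GRAY);hsv=cv2.cvtColor(im,cv2.COLOR_BGR2HSV)
w=((hsv[...,1]<50)&(g>190)).astype(np.uint8)
n,l,st,ce=cv2.connectedComponentsWithStats(w)
for i in range(1,n):
    if 1000<st[i,4]<4000: print(st[i],ce[i],ray(c,ce[i],.024))
x,y=222,245
roi=g[y:305,x:312]
n,l,st,ce=cv2.connectedComponentsWithStats((roi>130).astype(np.uint8))
for i in range(1,n):
    if st[i,4]>8: q=ce[i]+[x,y];print('pin?',st[i],q,ray(c,q,.027))
cv2.imwrite('pics/crop1.png',cv2.resize(im[205:305,205:330],None,fx=6,fy=6,interpolation=cv2.INTER_CUBIC))
# front plate corners edges
for col in (215,235,255,300,320):
    d=np.diff(g[135:160,col].astype(int));print(col,135+d.argmin()+.5,d.min(), ray(c,(col,135+d.argmin()+1),.01)[:2])
for r in (160,175,190,205): 
    s=hsv[r,190:345,1]<110; k=np.where(s)[0]+190; print(r,k.min(),k.max(),ray(c,(k.min(),r),.01)[:2],ray(c,(k.max()+1,r),.01)[:2])
```

```text
[ 476   92   36  237 1487] [489.34498991 203.21116342] [0.55268594 0.13452202 0.024     ]
[ 129  203   59   53 1995] [158.80802005 229.20501253] [ 0.56182813 -0.23922928  0.024     ]
[ 229  211   56   63 2162] [255.23959297 237.4560592 ] [ 0.5786581  -0.12961763  0.024     ]
[ 385  253   88   70 2617] [433.35842568 280.95414597] [0.64809786 0.08042227 0.024     ]
pin? [  8   0  55  30 763] [257.56225426 254.01441678] [ 0.59834387 -0.1281236   0.027     ]
pin? [ 77   0  13  44 287] [307.22996516 260.16724739] [ 0.60971971 -0.07067245  0.027     ]
pin? [14 19  9  8 23] [241.2173913  266.60869565] [ 0.61350977 -0.14830686  0.027     ]
pin? [12 27  9  7 49] [237.81632653 274.87755102] [ 0.62417995 -0.15314937  0.027     ]
pin? [67 27  7  7 37] [291.94594595 275.05405405] [ 0.62823307 -0.08913837  0.027     ]
pin? [41 34  8  8 20] [267.85 281.55] [ 0.63523857 -0.11810021  0.027     ]
pin? [40 42  8  7 47] [265.29787234 290.06382979] [ 0.64662916 -0.12177308  0.027     ]
215 138.5 -50 [ 0.46480948 -0.16693326]
235 139.5 -5 [ 0.46721543 -0.14505828]
255 143.5 -35 [ 0.4729303  -0.12335706]
300 144.5 -47 [ 0.47699985 -0.07376331]
320 144.5 -40 [ 0.47831725 -0.0516909 ]
160 200 332 [ 0.48717244 -0.18597246] [ 0.49604438 -0.03731413]
175 200 331 [ 0.5043654  -0.18786271] [ 0.51328362 -0.03841562]
190 201 330 [ 0.52207694 -0.1886554 ] [ 0.5309742  -0.03954594]
205 202 329 [ 0.54025833 -0.18946911] [ 0.54913408 -0.04070625]
```

View pics/crop1.png

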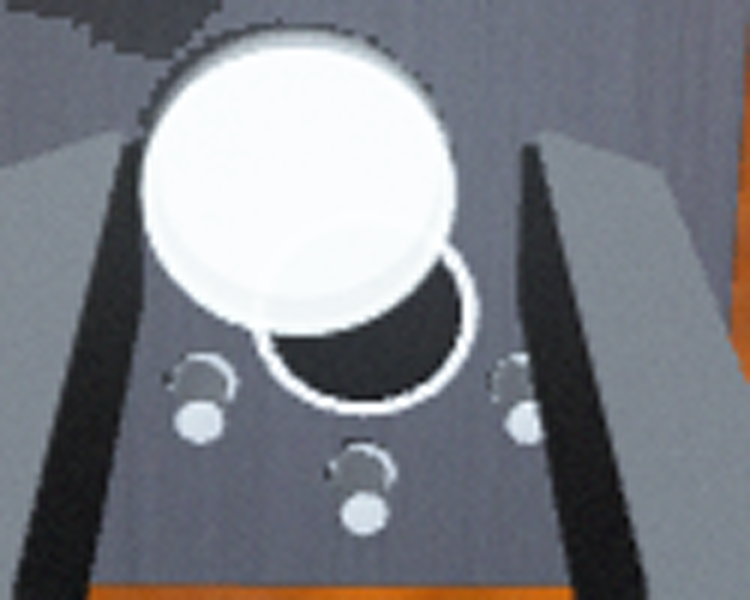

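The wrist rays agree: dish at (0.577,-0.130), seat at (0.611,-0.119) and plate yaw -3.5°, which matches the tool. In the plate frame the dish is at (-33,-13) mm. I'll descend behind it with the jaws part open, as a two-point cradle.

Call:
drive_tool:
  targets:
    - [-0.031,-0.006,0.04,0]
    - [-0.031,-0.006,0.08,0]
    - [-0.031,-0.006,0.12,0]
    - [-0.031,-0.006,0.15,0]
    - [-0.031,-0.006,0.175,0]
    - [-0.031,-0.006,0.19,0]
    - [-0.031,-0.006,0.19,0]
    - [-0.031,-0.006,0.19,0]

```text
t: 2.95
tool_pos: [0.5312, -0.1279, 0.0164]
tcp_rot: [-3.141, 0.001, 3.081]
force: [-0.0, 0.4, -0.3]
finger_gap: 0.0363
finger_force: 0.0
```

```bash
cat > look.py <<'E'
from h import *
import sys
s=arm.state();c=arm.calibration('wrist');im=arm.read_camera('wrist')
cv2.imwrite(f'pics/{sys.argv[1]}.png',im)
S=np.array([.611,-.119]);A=np.array([[.998,-.061],[.061,.998]])
print(s['t'],s['tool_pos'],'plate mm',A@(s['tool_pos'][:2]-S)*1e3,s['force'])
def find(im,c,tag):
    hsv=cv2.cvtColor(im,cv2.COLOR_BGR2HSV);w=((hsv[...,1]<50)&(hsv[...,2]>190)).astype(np.uint8)
    n,l,st,ce=cv2.connectedComponentsWithStats(w)
    for i in range(1,n):
        p=ray(c,ce[i],.024)[:2]
        if st[i,4]>150 and np.linalg.norm(p-S)<.075: print(tag,st[i],ce[i],p,'plate mm',A@(p-S)*1e3)
find(im,c,'wrist')
t=arm.read_camera('top');find(t,arm.calibration('top'),'top');cv2.imwrite(f'pics/{sys.argv[1]}t.png',t)
E
python3 look.py w2
```

```text
2.95 [ 0.53116664 -0.12785287  0.01639276] plate mm [-79.13366422 -13.70499491] [-0.0113246   0.43728737 -0.2576811 ]
wrist [ 215  266   90   64 4726] [259.76449429 301.0649598 ] [ 0.56527581 -0.13047778] plate mm [-44.93259475 -14.2439984 ]
wrist [253 366  55  11 196] [279.6122449  371.75510204] [ 0.61705941 -0.12114953] plate mm [ 6.17841242 -1.77560224]
```

View pics/w2.png

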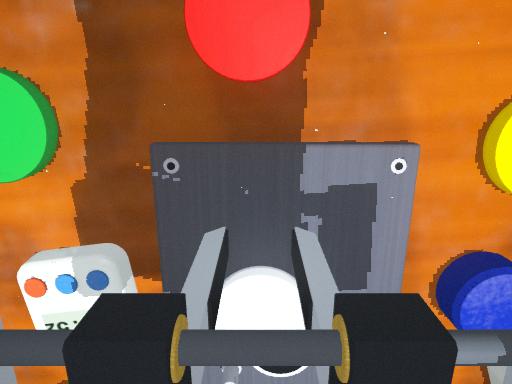

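The fingers straddle the back of the dish (tips at about (225,230) and (295,230), dish back edge at about (261,266)), still clear of it and laterally centred. I'll push diagonally to just short of the seat.

Call:
drive_tool:
  targets:
    - [-0.005,0,0,0]
    - [-0.009,0,0,0]
    - [-0.012,0,0,0]
    - [-0.014,0,0,0]
    - [-0.016,0.001,0,0]
    - [-0.018,0.002,0,0]
    - [-0.02,0.003,0,0]
    - [-0.023,0.0045,0,0]
    - [-0.026,0.006,0,0]
    - [-0.029,0.0075,0,0]
    - [-0.032,0.009,0,0]
    - [-0.035,0.0105,0,0]
    - [-0.038,0.012,0,0]
    - [-0.04,0.013,0,0]
    - [-0.042,0.0135,0,0]
    - [-0.043,0.0135,0,0]
    - [-0.0435,0.0135,0,0]
    - [-0.0435,0.0135,0,0]

```text
t: 4.85
tool_pos: [0.5749, -0.117, 0.0154]
tcp_rot: [3.142, -0.0, 3.081]
force: [0.9, 0.4, -0.2]
finger_gap: 0.0364
finger_force: 0.1
```

```bash
python3 look.py w3; python3 -c "
import cv2;a=cv2.imread('pics/w3.png');b=cv2.imread('pics/w3t.png')[130:210,210:320]
import numpy as np
a=cv2.resize(a[200:384,150:380],(460,368));b=cv2.resize(b,(330,240),interpolation=2)
o=np.zeros((368,790,3),np.uint8);o[:,:460]=a;o[:240,460:]=b;cv2.imwrite('pics/c3.png',o)"
```

```text
4.85 [ 0.5748936  -0.11697219  0.01543853] plate mm [-36.1578817   -0.17873793] [ 0.90621048  0.42764012 -0.16113303]
wrist [ 217  244   86   85 5966] [259.65605096 290.2886356 ] [ 0.60121064 -0.11922049] plate mm [-9.75632703 -0.81719556]
```

View pics/c3.png

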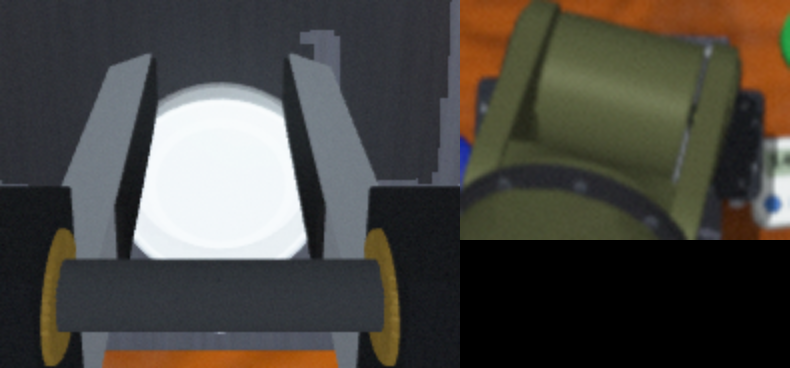

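The dish sits in the cradle about 3-5 mm short of home. I'll back off, shut the jaws and press along the plate's x with the flat front, so that the pins centre it.

Call:
drive_tool:
  targets:
    - [0.008,0,0,0]
    - [0.016,0,0,0]
    - [0.016,0,0,0]

```text
t: 5.25
tool_pos: [0.5578, -0.1159, 0.0154]
tcp_rot: [3.142, -0.001, 3.081]
force: [-0.1, -0.1, 0.6]
finger_gap: 0.0359
finger_force: 0.0
```

Call:
drive_tool:
  targets:
    - [0,0,0,0]
    - [0,0,0,0]
    - [0,0,0,0]
    - [0,0,0,0]
    - [0,0,0,0]
    - [-0.002,0,0,0]
    - [-0.004,0,0,0]
    - [-0.006,0,0,0]
    - [-0.007,0,0,0]
    - [-0.008,0,0,0]
    - [-0.009,0,0,0]
    - [-0.01,0,0,0]
    - [-0.01,0,0,0]
  jaw: 1

```text
t: 6.55
tool_pos: [0.569, -0.1166, 0.0154]
tcp_rot: [3.142, 0.0, 3.081]
force: [0.3, -0.8, 0.6]
finger_gap: 0.0007
finger_force: 0.0
```

Call:
drive_tool:
  targets:
    - [-0.0005,0,0,0]
    - [-0.001,0,0,0]
    - [-0.0015,0,0,0]
    - [-0.002,0,0,0]
    - [-0.002,0,0,0]

```text
t: 7.05
tool_pos: [0.571, -0.1167, 0.0155]
tcp_rot: [-3.142, 0.0, 3.081]
force: [-0.5, -0.1, -0.6]
finger_gap: 0.0001
finger_force: 0.0
```

Call:
drive_tool:
  targets:
    - [-0.0005,0,0,0]
    - [-0.001,0,0,0]
    - [-0.0015,0,0,0]
    - [-0.0015,0,0,0]

```text
t: 7.45
tool_pos: [0.5725, -0.1168, 0.0155]
tcp_rot: [-3.142, 0.0, 3.081]
force: [0.0, 0.5, -1.1]
finger_gap: 0.0007
finger_force: 0.0
```

Call:
drive_tool:
  targets:
    - [-0.0005,0,0,0]
    - [-0.001,0,0,0]
    - [-0.001,0,0,0]

```text
t: 7.75
tool_pos: [0.5731, -0.1168, 0.0154]
tcp_rot: [3.141, -0.001, 3.081]
force: [-3.1, 0.1, 2.0]
finger_gap: 0.0004
finger_force: 1.5
```

```bash
python3 look.py w4
```

```text
7.75 [ 0.57313431 -0.11675138  0.01536864] plate mm [-37.92712422  -0.06568486] [-3.08193727  0.05381745  2.02961033]
wrist [ 210  227   47   68 1799] [239.42190106 266.93718733] [ 0.58381314 -0.12942873] plate mm [-26.49633117 -12.06627563]
wrist [ 264  227   47   69 1805] [280.25817175 267.16509695] [ 0.58534787 -0.10654013] plate mm [-26.36087646  10.87017357]
```

Call:
drive_tool:
  targets:
    - [-0.0003,0,0,0]
    - [-0.0006,0,0,0]
    - [-0.0006,0,0,0]

```text
t: 8.15
tool_pos: [0.5734, -0.1167, 0.0153]
tcp_rot: [3.141, -0.002, 3.081]
force: [-7.6, 1.3, 5.3]
finger_gap: 0.0008
finger_force: 3.7
```

The force rises stiffly (-3 to -8 N) at the expected position, so the dish is against the pins. I'll back straight off, lift clear and check.

Call:
drive_tool:
  targets:
    - [0.0005,0,0,0]
    - [0.002,0,0,0]
    - [0.006,0,0,0]
    - [0.015,0,0,0]
    - [0.03,0,0,0]
    - [0.05,0,-0.03,0]
    - [0.06,0,-0.07,0]
    - [0.07,0,-0.11,0]
    - [0.08,0,-0.15,0]
    - [0.08,0,-0.19,0]
    - [0.08,0,-0.19,0]
    - [0.08,0,-0.19,0]
  jaw: 1

```text
t: 9.35
tool_pos: [0.4939, -0.1121, 0.2056]
tcp_rot: [-3.141, 0.001, 3.081]
force: [-0.2, 1.3, -0.9]
finger_gap: 0.0008
finger_force: 0.0
```

```bash
python3 look.py w5
python3 - <<'E'
import cv2
im=cv2.imread('pics/w5.png');cv2.imwrite('pics/c5.png',cv2.resize(im[180:330,150:350],None,fx=4,fy=4,interpolation=2))
E
```

```text
9.35 [ 0.49389846 -0.11208644  0.20560412] plate mm [-117.28906813   -0.24346192] [-0.17706588  1.28788668 -0.88119734]
top [251 155  27  16 281] [265.07829181 162.3772242 ] [ 0.62256554 -0.12295124] plate mm [11.78343485 -3.23783894]
```

View pics/c5.png

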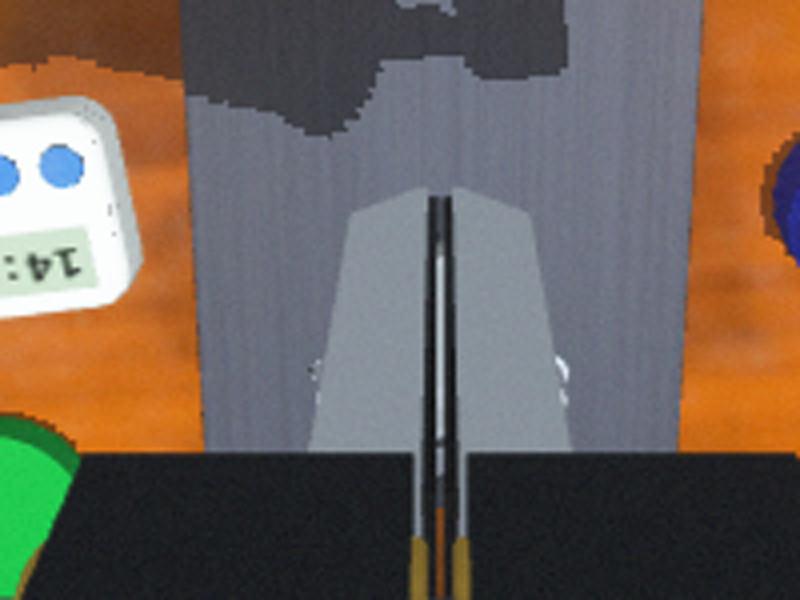

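The shut fingers hide the dish. I'll move aside for a clear top view.

Call:
drive_tool:
  targets:
    - [0.02,0.04,0,0]
    - [0.04,0.08,0,0]
    - [0.06,0.12,0,0]
    - [0.08,0.16,0,0]
    - [0.08,0.2,0,0]
    - [0.08,0.24,0,0]
    - [0.08,0.28,0,0]
    - [0.08,0.3,0,0]
    - [0.08,0.3,0,0]
  jaw: -1

```text
t: 10.35
tool_pos: [0.4318, 0.1939, 0.2037]
tcp_rot: [-3.141, -0.003, 3.084]
force: [0.8, -0.8, 0.7]
finger_gap: 0.0694
finger_force: 0.0
```

```bash
python3 look.py w6
python3 - <<'E'
from h import *
t=cv2.imread('pics/w6t.png');s=arm.read_camera('scene');cv2.imwrite('pics/s6.png',s)
c=arm.calibration('top')
# pins as measured in same image
g=cv2.cvtColor(t,cv2.COLOR_BGR2GRAY)
a=cv2.resize(t[140:200,230:310],(440,330),interpolation=2)
q=proj(arm.calibration('scene'),np.array([.611,-.119,.02])).astype(int);print(q)
b=cv2.resize(s[q[1]-30:q[1]+30,q[0]-32:q[0]+32],(352,330),interpolation=2)
cv2.imwrite('pics/c6.png',np.hstack([a,b]))
print([proj(c,np.array([.611+.036*np.cos(-.061+k),-.119+.036*np.sin(-.061+k),.027])) for k in(-1.134,0,1.134)],proj(c,np.array([.611,-.119,.024])))
i=cv2.absdiff(t,cv2.imread('pics/top0.png')).max(2)
print('cap diff',(i[165:205,185:222]>60).sum(),'timer diff',(i[170:212,302:345]>60).sum())
E
```

```text
10.35 [0.43178727 0.19393861 0.203745  ] plate mm [-197.94356231  301.38076022] [ 0.82577201 -0.77811824  0.66452195]
wrist [  0 301  27  24 325] [ 10.32923077 310.28307692] [ 0.58862133 -0.12270631] plate mm [-22.10782377  -5.06399174]
top [250 155  28  28 622] [263.2926045  168.69453376] [ 0.60902413 -0.1190308 ] plate mm [-1.9700438  -0.15126897]
[280 199]
[array([279.06227413, 161.18860412]), array([264.13428684, 150.80280623]), array([248.2309418, 159.6699986])] [263.26858928 167.77446745]
cap diff 0 timer diff 0
```

View pics/c6.png

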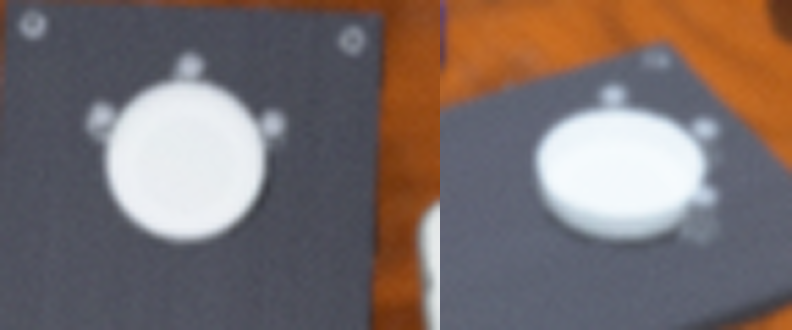

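In the clear view the lid is centred at (263.3,168.7) px and the pin tops are at about (264.5,152), (248.4,162) and (279.5,162.7). The dish sits 16.7 px from the middle pin, against 17.0 px predicted for home. All three pins touch the rim, the dish is flat, and the cap and timer haven't moved. Handing in.

```bash
python3 -c "
from plant import arm
print(arm.job_done())"
```

```text
the job is handed in; nothing more can be done
None
```

The petri dish lies flat over the viewing window against all three pins, as far as the final camera check shows (within about 1 px of home, roughly 2 mm); the cap and timer have not moved, and the job was handed in at about 10.5 s.

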